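Hold the spring clip gaping over the tall feeding card

ROBOT

A 6-joint arm with a two-finger parallel gripper is mounted at the origin on the work surface. World frame = base frame: x ahead of the robot, y to its left, z up, the work surface at z = 0. Lengths are in m, angles in rad, forces in N, time in s.
With the tool pointing down it reaches from about 0.375 to 0.9 m from the base axis. Payload 3.1 kg.
Tool frame: the origin (TCP) lies at the very end of the fingers, on their centre line; the grasp point (between the pads) lies 19 mm behind it; z points along the fingers, y is the line along which they close (so a half turn about z gives the same grasp; the last joint's range is limited). The gripper opens to 85 mm and grips with 20 to 120 N. Pads are 22 mm wide; open, the fingers measure 114 mm over their backs; the gripper's body (76 mm by 85 mm) begins 54 mm behind the grasp point. The pads swing forward as they close: fully open they stand 13 mm farther back than shut.
Start: joints at [0.965, 0.527, 1.433, -0, 1.181, -0.178], TCP at [0.259, 0.569, 0.231] pointing down, gripper open.
Joint ranges: [-3.08, 3.08], [-0.75, 2.2], [0.22, 2.44], [-1.43, 4.57], [0, 2.65], [-2.85, 2.85]. Speed limits (rad/s): [2.79, 2.79, 3.14, 3.14, 3.14, 3.14].

INTERFACE

Orientations are given as a unit quaternion [x, y, z, w].
In Python, from station import manip gives the robot as it stands.
- The arm moves only by the shell command python3 -m handwheel 'ROWS' [FORCE]. ROWS is JSON, a list of rows, each a list of 7 numbers: the shift along the world's x, y, z in mm, then the turn, a rotation vector about the world's x, y, z in degrees, then the opening, from 0 (shut) to 1 (fully open). A call has exactly 10 rows; each row shifts and turns the commanded pose from where the row before left it; what a row does not reach is not made up. A row lasts 1/8 s, in which the tool goes at most 62.5 mm and 10.7 degrees, less where a joint would pass 70% of its speed; a pose out of reach is approached as far as the arm can. A call is refused whole if a number of a shift passes 62.5 or a number of a turn 10.7, either way. A call with a gripper value outside its range is refused whole. The fingers move at their own pace and stop on an object; FORCE is the grip in N (left out, the last holds). Time passes only in rows, so rows that do not move let the fingers close, or fill a call up. It gives the time, the measured TCP pose, the force, the opening and the grip force at its end, in the units of the state.
- manip.sense(): the state, without advancing time (a new reading comes with each control period).
- manip.snapshot(name): name is "scene" or "top" or "wrist"; returns the picture (400x640x3 uint8, red, green, blue); there is no depth.
- manip.get_calibration(name): a dict with "K" (3x3 intrinsics, pixels), "rvec" (rotation vector, rad) and "tvec" (3), from world to camera coordinates, as OpenCV has them. Camera axes: x right, y down, z forward; pixel columns grow to the right and rows downward; lengths in m; the calibration is good to about 2 mm. A picture is of the moment at which its call begins: read the wrist's pose just before it. get_calibration takes no time and is no camera call; for the wrist camera it gives the pose at the moment of the call.
- manip.sign_off(): hands the job in; it is judged then, once.
The state is a dict: "t": time; "q": joint angles; "qd": joint speeds; "tau": joint torques, N m; "tcp_pos": TCP position; "tool_rot": TCP orientation; "force": force on the tool from outside, world axes, zero at the start; "ft_torque": the same for the moment, N m; "finger_gap": opening from 0.0 (shut) to 1.0 (fully open); "gripper_force": force on a finger pad.
Only numpy, scipy, OpenCV 4.12 (cv2) and the standard library are available. Lean on these libraries where they do the work, as an engineer would, in place of code of your own. Each camera call takes 0.05 s, during which the arm holds its last target. There are 200 camera calls.

TASK

Take the black spring clip by its two handles, squeeze it wide open, lift it and lower it over the middle of the top edge of the taller of the two cards, so that a note can be slipped in beside the card: one jaw on each side, reaching well down past the edge (about 2 cm), touching the card nowhere. Finish while still holding the clip there, squeezed open and still; do not put it down or let it close. Leave both cards in their stands, the canister and the cup where they are.

Things in the scene. Friction and masses are not known exactly. Their poses are not given: they have to be found in the camera images.
- clip: black spring clip, 90 g, standing loose on its closed jaws, handles up, 89 mm high. This body is its half on the -x side; origin mid-length on the pivot line, 45 mm above the jaw tips (and shelf). z: jaws to handles; y: along the pivot and the 60 mm long jaws; x: the way the jaws part and the handles are squeezed. Closed jaws are 18 mm thick together, meeting at x = 0. Handles: see clip_jaw
- clip_jaw (a joint): angle between the clip's halves, rad: 0 sprung shut, 0.56 fully open at a stop. Handles: two flat plates 24 mm wide (y), tops 45 mm above the pivot, splayed when shut (51 mm over their tops), parallel and 26 mm over their outer faces when fully squeezed. Squeezing 35 mm above the pivot takes 4 N at first, 8 N at the end. Each half then leans 0.28 rad, so the lips stand 25 mm apart
- tip_a (a point): middle of the inner lip of the jaw that belongs to clip, axes as clip: z up that jaw to the pivot (45 mm away), the other jaw lies on the +x side
- tip_b (a point): middle of the inner lip of the other jaw, axes turning with that jaw: z up that jaw to the pivot (45 mm away), the first jaw lies on the -x side; at the same place as tip_a when the clip is closed
- tall_card: the taller card: a stiff white panel 5 mm thick (x), 90 mm wide (y), standing upright in a loose aluminium foot 50 x 100 x 16 mm, 0.3 to 0.6 kg in all; total height 115 mm; origin under the middle of the foot, z up
- tall_top (a point): middle of the top edge of the taller card, 115 mm above the shelf; x across its thickness, y along the edge, z up
- short_card: the shorter card, alike but 70 mm high in all; origin under the middle of its foot, z up
- canister: capped flake canister, yellow, 66 mm across, 110 mm high; origin under its middle
- cup: glass feeding cup, 70 mm across, 70 mm high; origin under its middle
- bin: fixed tilt-out bin of clear plastic, swung open and empty, in a housing 170 mm wide (y), 110 mm high, about 150 mm deep (x); origin under its middle
There are look-alikes about, which are no part of the job. What is shaped like the tall_card but pink or red is not meant.

How it is judged:
By the outcome, as a careful person would: the job done as asked, in the order asked, and still so for the second after the job is handed in, while the arm keeps its last pose, push and grip.
It also fails if it takes over 37 s, if anything falls off the work surface, if the arm or the gripper's body presses on something with over 40 N, if the wrist force passes 120 N, or if a joint passes its speed limit or range.

## Working session

There is one attempt and no reset: what is moved stays moved. The work goes in short steps, Python scripts to look and compute and a shell command to move; the robot and the scene stay as the last step left them, time stands still between calls to the robot, and variables do not carry over. Pictures are saved under pics/ and viewed, at most 10 in all, crops included, and the job is handed in when it is done.

```bash
mkdir -p pics; cat > h.py <<'E'
import numpy as np, cv2
from station import manip
def cal(n):
    c=manip.get_calibration(n); return np.array(c["K"],float),cv2.Rodrigues(np.array(c["rvec"],float))[0],np.array(c["tvec"],float).ravel()
def ray(c,u,v):
    K,R,t=c; d=R.T@np.linalg.inv(K)@[u,v,1]; return -R.T@t,d
def atz(c,u,v,z):
    o,d=ray(c,u,v); return o+d*(z-o[2])/d[2]
def proj(c,p):
    K,R,t=c; q=K@(R@np.array(p)+t); return q[:2]/q[2]
def snap(n,f):
    im=manip.snapshot(n); cv2.imwrite(f,im[:,:,::-1]); return im
E
python3 - <<'E'
from h import *
a=snap("top","pics/top0.png"); b=snap("scene","pics/sc0.png")
for n in("top","scene"):
    K,R,t=cal(n); print(n,K[0,0],-R.T@t,R[2])
E
```

```text
top 385.07692528631 [0.41801579 0.04048893 0.92444483] [ 0.15239941  0.02975624 -0.98787094]
scene 417.9725524684759 [ 1.45245371 -0.04041596  0.80393818] [-0.79346579  0.08517441 -0.60262539]
```

View pics/top0.png

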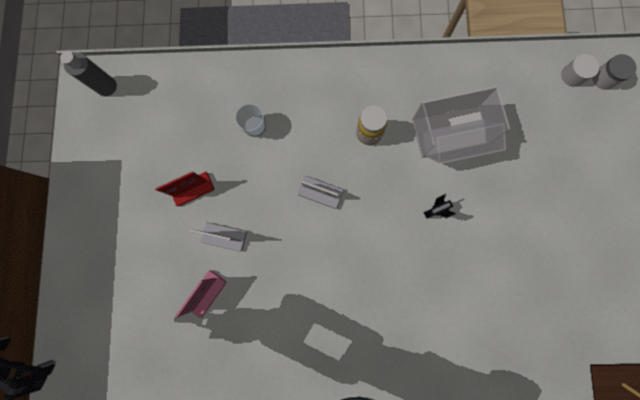

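View pics/sc0.png

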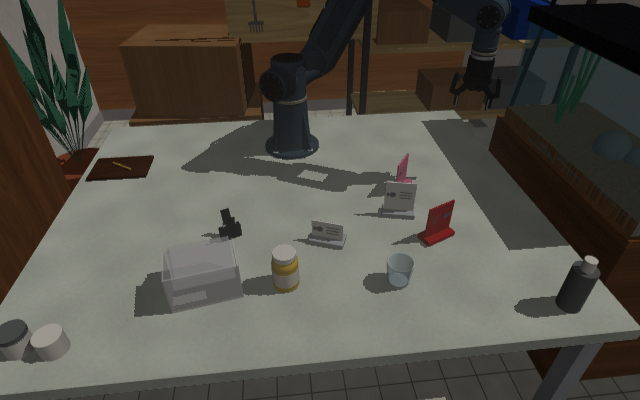

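The top view shows the clip at about (440,207), the tall white card at (222,236), the short card at (322,191), the canister at (372,125), the cup at (251,122) and the bin at (462,125). I'll enlarge the clip and the tall card.

```bash
python3 - <<'E'
from h import *
t=cv2.imread("pics/top0.png"); s=cv2.imread("pics/sc0.png")
z=lambda im,x,y:cv2.resize(im[y:y+50,x:x+66],(396,300),interpolation=cv2.INTER_CUBIC)
cv2.imwrite("pics/cr.png",np.vstack([np.hstack([z(t,408,182),z(t,187,212)]),np.hstack([z(s,198,195),z(s,368,172)])]))
c=cal("top")
for n,u,v,h in [("clip",438,210,.02),("tallfoot",225,237,.016),("short",322,193,.016),("can top",373,117,.11),("cup base",254,125,0)]: print(n,atz(c,u,v,h))
E
```

```text
clip [ 0.51688447 -0.20487968  0.02      ]
tallfoot [0.46333632 0.29768506 0.016     ]
short [0.56379022 0.06610128 0.016     ]
can top [ 0.71553091 -0.05166404  0.11      ]
cup base [0.74330848 0.23468077 0.        ]
```

View pics/cr.png

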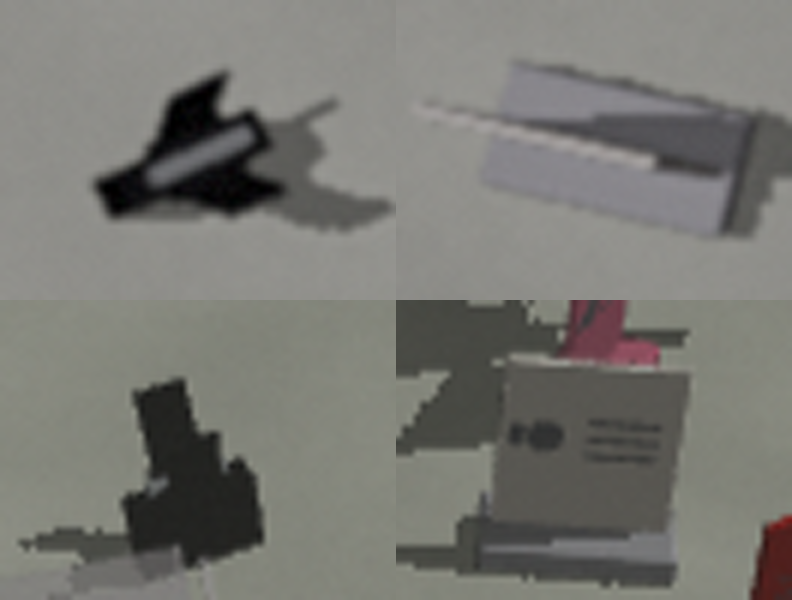

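In the crops, the card's top edge runs from top (190.2,229.5) to (230.2,239), and from scene (387,181) to (417,184). The clip's pivot strip runs from top (433,212) to (450,203.7).

```bash
python3 - <<'E'
from h import *
from scipy.spatial.transform import Rotation as R
c=cal("top");s=cal("scene")
def an(a,b): d=b-a; return np.degrees(np.arctan2(d[1],d[0]))
def tri(uv,uv2):
    P=[k[0]@np.c_[k[1],k[2]] for k in(c,s)]; X=cv2.triangulatePoints(P[0],P[1],np.array(uv,float),np.array(uv2,float)).ravel(); return X[:3]/X[3]
a,b=atz(c,190.2,229.5,.115),atz(c,230.2,239,.115); print("card",a,b,(a+b)/2,np.linalg.norm(a-b),an(a,b))
A,B=atz(s,387,181.2,.115),atz(s,417,184.2,.115); print("card scene",A,B,np.linalg.norm(A-B),an(B,A))
print(tri((190.2,229.5),(417,184.2)),tri((230.2,239),(387,181.2)))
a,b=atz(c,433,212,.05),atz(c,450,203.7,.05); print("clip strip",a,b,(a+b)/2,np.linalg.norm(a-b),an(a,b))
a,b=atz(c,424.8,214,.04),atz(c,452,203,.04); print("clip body",a,b,(a+b)/2,np.linalg.norm(a-b),an(a,b))
st=manip.sense(); print(R.from_quat(st["tool_rot"]).as_matrix().round(3),st["tcp_pos"],st["t"],st["finger_gap"])
K,r,t=cal("wrist"); M=R.from_quat(st["tool_rot"]).as_matrix(); print("wristcam in tool",M.T@(-r.T@t-st["tcp_pos"]),(M.T@r.T).round(2),K[0,0])
E
```

```text
card [0.47561056 0.34450569 0.115     ] [0.45399835 0.25851249 0.115     ] [0.46480446 0.30150909 0.115     ] 0.08866746034139665 -104.10764997215419
card scene [0.46002459 0.260028   0.115     ] [0.48525886 0.34296015 0.115     ] 0.08668626872504609 -106.923747163998
[0.47604227 0.34676689 0.10847947] [0.45435075 0.26077773 0.11088109]
clip strip [ 0.50928965 -0.18525522  0.05      ] [ 0.52739623 -0.22457016  0.05      ] [ 0.51834294 -0.20491269  0.05      ] 0.04328409709767679 -65.27146786462461
clip body [ 0.50611846 -0.16897133  0.04      ] [ 0.53016751 -0.23224573  0.04      ] [ 0.51814299 -0.20060853  0.04      ] 0.06769051585379961 -69.18942381969782
[[-0.91   0.415 -0.001]
 [ 0.415  0.91  -0.002]
 [ 0.    -0.002 -1.   ]] [0.25885865 0.56813126 0.23041307] 0.1 0.9977866747414292
wristcam in tool [ 0.07971211  0.00161214 -0.14294608] [[-0.   -0.95 -0.31]
 [ 1.   -0.    0.  ]
 [-0.   -0.31  0.95]] 300.06624474763015
```

```bash
python3 -m handwheel '[[18.5,-55,0,0,0,-4,1],[18.5,-55,0,0,0,-4,1],[18.5,-55,0,0,0,-4,1],[18.5,-55,0,0,0,-4,1],[18.5,-55,0,0,0,-4,1],[18.5,-55,0,0,0,-4,1],[18.5,-55,0,0,0,-4,1],[18.5,-55,0,0,0,-4,1],[18.5,-55,0,0,0,-4,1],[18.5,-55,0,0,0,-4,1]]' 30
python3 -m handwheel '[[18.5,-55,0,0,0,-2.5,1],[18.5,-55,0,0,0,0,1],[18.5,-55,0,0,0,0,1],[18.5,-55,0,0,0,0,1],[0,0,-15,0,0,0,1],[0,0,-15,0,0,0,1],[0,0,0,0,0,0,1],[0,0,0,0,0,0,1],[0,0,0,0,0,0,1],[0,0,0,0,0,0,1]]'
python3 - <<'E'
from h import *
c=cal("wrist"); im=snap("wrist","pics/w1.png")
np.savez("w1.npz",K=c[0],R=c[1],t=c[2])
g=im.max(2)
print(manip.sense()["tcp_pos"],proj(c,[.518,-.203,.045]))
E
```

```text
t: 1.35
tcp_pos: [0.4445, 0.0168, 0.2312]
tool_rot: [0.535, 0.845, 0.0, -0.0]
force: [0.3, 0.4, -0.3]
finger_gap: 0.999
gripper_force: 0.0
t: 2.6
tcp_pos: [0.5185, -0.2011, 0.2019]
tool_rot: [0.552, 0.834, 0.0, 0.001]
force: [0.8, 0.4, 0.1]
finger_gap: 1.002
gripper_force: 0.0
[ 0.51849788 -0.20117245  0.20183032] [324.06789597 186.86900704]
```

View pics/w1.png

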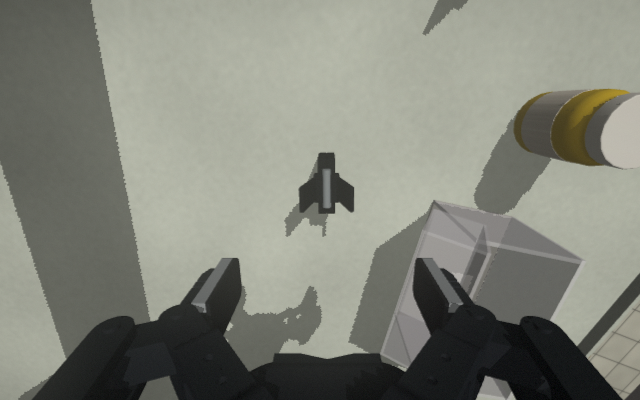

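The wrist view shows the clip's body from (327,152) to (327,213), so it is aligned with the tool. The strip centre is at (327,188), the handle tops at x=300 and x=354, and a bin corner at (433,202).

```bash
python3 - <<'E'
from h import *
z=np.load("w1.npz"); c=(z["K"],z["R"],z["t"]); cc=cal("wrist")
for n,u,v,h in [("strip t",327,169,.05),("strip b",327,207,.05),("bodytop",326.5,152.5,.04),("bodybot",327,213,.04),("strip0",327,188,.05),("strip mid",327,188,.055),("hL back",300.5,184.5,.089),("hL front",300,206,.089),("hR back",354,191,.089),("hR front",354,211,.089),("bin",433,202,.11)]: print(n,atz(c,u,v,h).round(4))
import cv2
im=cv2.imread("pics/w1.png")[140:226,280:376]; cv2.imwrite("pics/w1c.png",cv2.resize(im,(768,688)[:2] if 0 else (670,600),interpolation=cv2.INTER_CUBIC))
E
```

```text
strip t [ 0.513  -0.1835  0.05  ]
strip b [ 0.5287 -0.2205  0.05  ]
bodytop [ 0.5067 -0.17    0.04  ]
bodybot [ 0.5328 -0.23    0.04  ]
strip0 [ 0.5207 -0.2017  0.05  ]
strip mid [ 0.5202 -0.2004  0.055 ]
hL back [ 0.4936 -0.1978  0.089 ]
hL front [ 0.5005 -0.2167  0.089 ]
hR back [ 0.5395 -0.1849  0.089 ]
hR front [ 0.5474 -0.202   0.089 ]
bin [ 0.5992 -0.1632  0.11  ]
```

View pics/w1c.png

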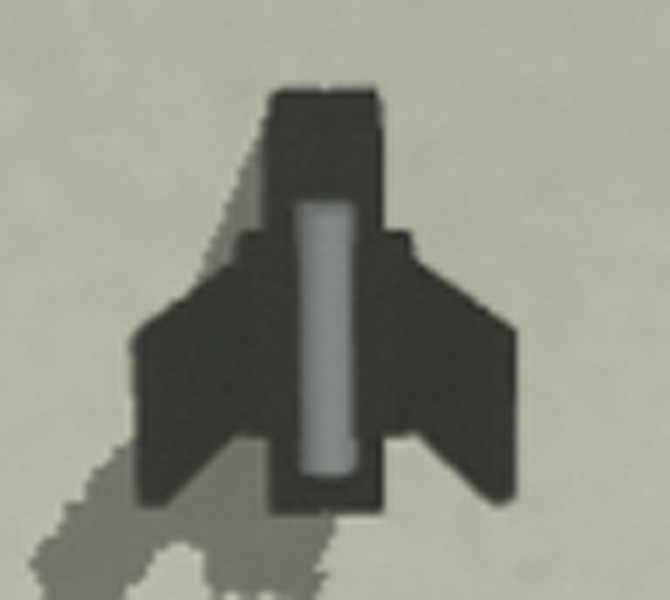

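```bash
python3 -m handwheel '[[1.8,-0.7,-20,0,0,0.5,1],[0,0,-30,0,0,0,1],[0,0,-30,0,0,0,1],[0,0,-26,0,0,0,1],[0,0,-18,0,0,0,1],[0,0,-12,0,0,0,1],[0,0,-6,0,0,0,1],[0,0,0,0,0,0,1],[0,0,0,0,0,0,1],[0,0,0,0,0,0,0.9]]' 25
python3 -m handwheel '[[0,0,0,0,0,0,0.8],[0,0,0,0,0,0,0.7],[0,0,0,0,0,0,0.6],[0,0,0,0,0,0,0.5],[0,0,0,0,0,0,0.4],[0,0,0,0,0,0,0.3],[0,0,0,0,0,0,0.2],[0,0,0,0,0,0,0.1],[0,0,0,0,0,0,0],[0,0,0,0,0,0,0]]'
python3 - <<'E'
from h import *
a=snap("wrist","pics/w2.png");b=snap("scene","pics/s2.png")
cv2.imwrite("pics/c2.png",np.hstack([a[100:400,120:520],cv2.resize(b[130:280,130:330],(400,300))])[:,:,::-1])
E
```

```text
t: 3.9
tcp_pos: [0.5204, -0.2023, 0.0599]
tool_rot: [0.548, 0.836, -0.0, 0.001]
force: [0.2, -0.4, -0.6]
finger_gap: 0.9
gripper_force: 0.0
t: 5.15
tcp_pos: [0.5184, -0.2033, 0.0624]
tool_rot: [0.547, 0.837, -0.002, -0.001]
force: [-8.2, -2.9, 23.0]
finger_gap: 0.336
gripper_force: 23.9
```

View pics/c2.png

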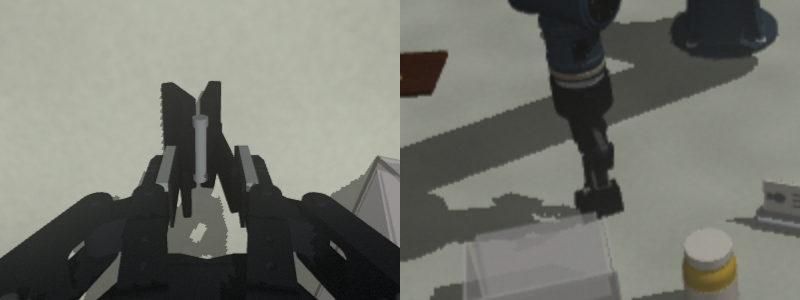

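The clip is squeezed with both jaws parting, but it is pressed into the shelf with about 23 N. I'll lift it and look again.

```bash
python3 -m handwheel '[[0,0,2,0,0,0,0],[0,0,3,0,0,0,0],[0,0,5,0,0,0,0],[0,0,15,0,0,0,0],[0,0,30,0,0,0,0],[0,0,40,0,0,0,0],[0,0,40,0,0,0,0],[0,0,30,0,0,0,0],[0,0,5,0,0,0,0],[0,0,0,0,0,0,0]]' 30
python3 - <<'E'
from h import *
np.savez("w3.npz",**dict(zip("KRt",cal("wrist"))))
a=snap("wrist","pics/w3.png");b=snap("scene","pics/s3.png")
s=manip.sense();print(s["tcp_pos"],s["tool_rot"],s["finger_gap"],s["force"])
u,v=proj(cal("scene"),s["tcp_pos"]).astype(int);print(u,v)
b=b[v-40:v+35,u-50:u+50]
cv2.imwrite("pics/c3.png",np.hstack([cv2.resize(a[130:280,220:420],(400,300),interpolation=cv2.INTER_CUBIC),cv2.resize(b,(400,300),interpolation=cv2.INTER_CUBIC)])[:,:,::-1])
E
```

```text
t: 6.5
tcp_pos: [0.5197, -0.2017, 0.229]
tool_rot: [0.548, 0.836, 0.0, -0.0]
force: [-0.3, 0.3, -1.4]
finger_gap: 0.295
gripper_force: 30.1
[ 0.51912971 -0.20138781  0.22784232] [ 5.48368044e-01  8.36235567e-01  1.24937407e-05 -1.60131340e-03] 0.29747484390472023 [ 0.4311939  -1.04833319 -0.39894868]
220 169
```

View pics/c3.png

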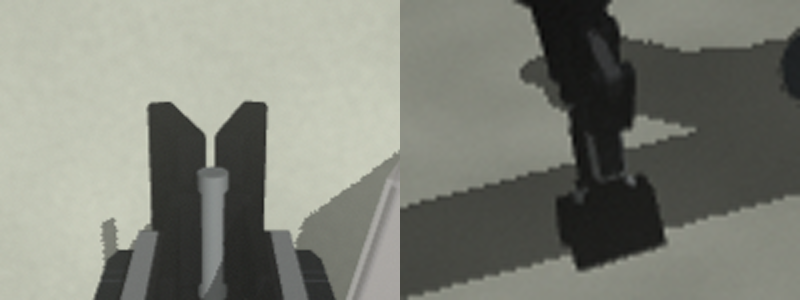

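The clip is lifted, symmetric and fully open: the opening is 0.297, which is 25 mm. The inner lip ends are at wrist pixels (305,181.5) and (342.5,181.5). The lower corners in the scene view are at (214.5,196.5) and (235.8,189). Next I'll work out where the lips sit in the tool frame.

```bash
python3 - <<'E'
from h import *
from scipy.spatial.transform import Rotation as R
z=np.load("w3.npz"); c=(z["K"],z["R"],z["t"]); s=cal("scene")
st=manip.sense(); M=R.from_quat(st["tool_rot"]).as_matrix(); p=np.array(st["tcp_pos"])
print("x axis",M[:,0],"y",M[:,1])
for d in(.058,.062,.066):
    a=atz(c,305.5,181.5,p[2]-d); b=atz(c,342.5,181.5,p[2]-d); o=atz(c,295,181.5,p[2]-d+.0024);o2=atz(c,354,181.5,p[2]-d+.0024)
    print(d,"lip mid in tool",(M.T@((a+b)/2-p)).round(4),"sep",np.linalg.norm(a-b),np.linalg.norm(o-o2))
    print("  scene corners",[proj(s,p+M@[x,.0212,d-.0024]).round(1) for x in(.03,-.03)])
E
```

```text
x axis [-0.39857985  0.91712968  0.00269185] y [ 0.91712976  0.39858498 -0.00173532]
0.058 lip mid in tool [ 0.0286 -0.0001  0.0581] sep 0.025669194741563386 0.04044617370380343
  scene corners [array([237. , 187.5]), array([215.1, 194.2])]
0.062 lip mid in tool [ 0.0276 -0.0001  0.0621] sep 0.026177037935436288 0.04125597965633806
  scene corners [array([237.2, 188.8]), array([215.3, 195.5])]
0.066 lip mid in tool [ 0.0265 -0.0001  0.0661] sep 0.026684881129309175 0.04206578560887258
  scene corners [array([237.4, 190. ]), array([215.5, 196.7])]
```

```bash
python3 -m handwheel '[[-6,30,2,0,0,-4,0],[-9,52,3,0,0,-5,0],[-10,58,3,0,0,-5,0],[-10,58,3,0,0,-5,0],[-10,58,3,0,0,-5,0],[-10,58,3,0,0,-5,0],[-9,52,3,0,0,-5,0],[-6,35,2,0,0,-5,0],[-4,24,0,0,0,0,0],[0,0,0,0,0,0,0]]'
python3 -m handwheel '[[0,0,0,0,0,0,0],[0,0,0,0,0,0,0],[0,0,0,0,0,0,0],[0,0,0,0,0,0,0],[0,0,0,0,0,0,0],[0,0,0,0,0,0,0],[0,0,0,0,0,0,0],[0,0,0,0,0,0,0],[0,0,0,0,0,0,0],[0,0,0,0,0,0,0]]'
python3 - <<'E'
from h import *
c=cal("wrist");np.savez("w4.npz",**dict(zip("KRt",c)))
a=snap("wrist","pics/w4.png"); print([proj(c,x).round(0) for x in([.476,.345,.115],[.454,.2585,.115])])
cv2.imwrite("pics/c4.png",cv2.resize(a[20:320,120:520],(800,600),interpolation=cv2.INTER_CUBIC)[:,:,::-1])
E
```

```text
t: 7.85
tcp_pos: [0.4449, 0.2241, 0.2499]
tool_rot: [0.795, 0.606, -0.001, -0.001]
force: [-0.3, -0.7, -1.3]
finger_gap: 0.298
gripper_force: 30.1
t: 9.1
tcp_pos: [0.446, 0.223, 0.2513]
tool_rot: [0.796, 0.605, -0.0, -0.0]
force: [0.0, -0.2, -1.1]
finger_gap: 0.297
gripper_force: 30.1
[array([322.,  48.]), array([324., 154.])]
```

View pics/c4.png

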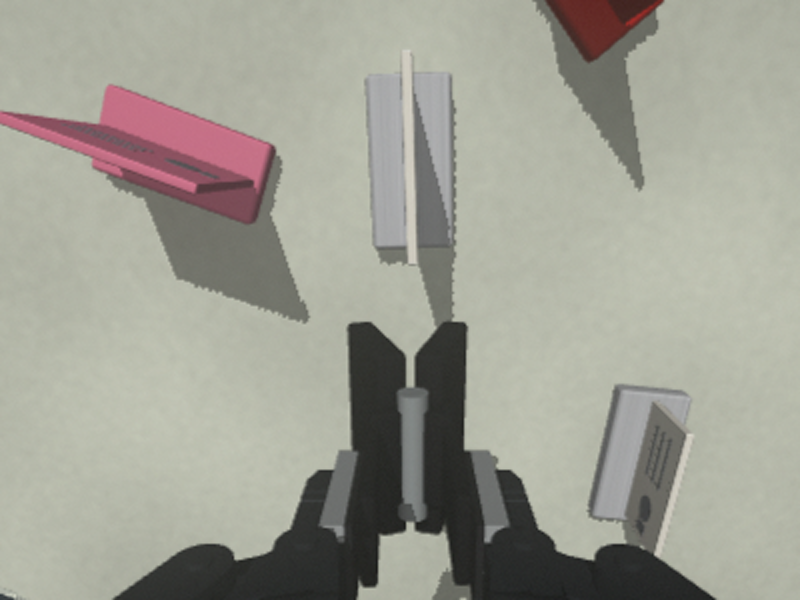

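The wrist view shows the tall card's top edge from (323.5,45.5) to (326.5,151.5). The clip is still open, with its lip midpoint at u=324.

```bash
python3 - <<'E'
from h import *
from scipy.spatial.transform import Rotation as R
z=np.load("w4.npz"); c=(z["K"],z["R"],z["t"])
st=manip.sense(); M=R.from_quat(st["tool_rot"]).as_matrix(); p=np.array(st["tcp_pos"])
a=atz(c,323.5,45.5,.115);b=atz(c,326.5,151.5,.115);m=(a+b)/2;d=a-b
print(a,b,m,np.linalg.norm(d),"edge",np.degrees(np.arctan2(d[1],d[0])),"toolx",np.degrees(np.arctan2(M[1,0],M[0,0])),"tilt",M[:,2])
th=np.arctan2(d[1],d[0]); print("lips",(M.T@(atz(c,324,181,p[2]-.063)-p)))
tgt=m[:2]+.0025*d[:2]/np.linalg.norm(d); print("tcp target",tgt,"from cmd",p,(tgt-p[:2])*1e3)
E
```

```text
[0.47788265 0.34641103 0.115     ] [0.45659044 0.26043755 0.115     ] [0.46723654 0.30342429 0.115     ] 0.08857086713929038 edge 76.0900047638597 toolx 74.49363246325274 tilt [ 1.45050981e-05  2.06646296e-06 -1.00000000e+00]
lips [ 0.02924487 -0.00160518  0.06300015]
tcp target [0.46783754 0.30585098] from cmd [0.44604307 0.22298959 0.25131644] [21.79446305 82.86138516]
```

```bash
python3 -m handwheel '[[2.5,9,0,0,0,1.5,0],[5,18,0,0,0,0,0],[5,18,0,0,0,0,0],[5,18,0,0,0,0,0],[3.5,12,0,0,0,0,0],[1.5,6,0,0,0,0,0],[0,0,-20,0,0,0,0],[0,0,-25,0,0,0,0],[0,0,-11,0,0,0,0],[0,0,0,0,0,0,0]]'
python3 -m handwheel '[[0,0,0,0,0,0,0],[0,0,0,0,0,0,0],[0,0,0,0,0,0,0],[0,0,0,0,0,0,0],[0,0,0,0,0,0,0],[0,0,0,0,0,0,0],[0,0,0,0,0,0,0],[0,0,0,0,0,0,0],[0,0,0,0,0,0,0],[0,0,0,0,0,0,0]]'
python3 - <<'E'
from h import *
c=cal("wrist");np.savez("w5.npz",**dict(zip("KRt",c)))
a=snap("wrist","pics/w5.png"); b=snap("scene","pics/s5.png"); s=manip.sense(); print(s["tcp_pos"],s["tool_rot"])
b=b[120:230,350:450]
cv2.imwrite("pics/c5.png",np.hstack([cv2.resize(a[100:300,240:420],(396,440),interpolation=cv2.INTER_CUBIC),cv2.resize(b,(400,440),interpolation=cv2.INTER_CUBIC)])[:,:,::-1])
E
```

```text
t: 10.4
tcp_pos: [0.4682, 0.3037, 0.1947]
tool_rot: [0.788, 0.615, -0.001, -0.0]
force: [-0.8, 0.5, -1.5]
finger_gap: 0.298
gripper_force: 30.1
t: 11.65
tcp_pos: [0.4685, 0.304, 0.1953]
tool_rot: [0.788, 0.616, -0.0, -0.0]
force: [-0.8, 0.4, 0.1]
finger_gap: 0.296
gripper_force: 30.1
[0.46854004 0.30398428 0.19529066] [ 7.88062450e-01  6.15595301e-01 -1.42047247e-05 -1.50575663e-05]
```

View pics/c5.png

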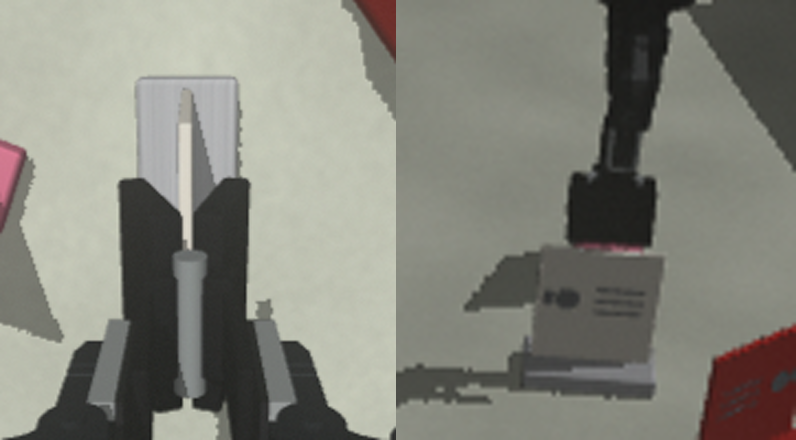

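The wrist view shows the card's far end at (323.9,155.9) and its edge at (325,211) between the jaws. The lip midpoint is at u≈324, so it is well centred. In the scene view the clip sits above the middle of the card.

```bash
python3 - <<'E'
from h import *
from scipy.spatial.transform import Rotation as R
z=np.load("w5.npz"); c=(z["K"],z["R"],z["t"])
st=manip.sense(); M=R.from_quat(st["tool_rot"]).as_matrix(); p=np.array(st["tcp_pos"])
f=lambda u,v,h:(M.T@(atz(c,u,v,h)-p)*1e3).round(1)
print("card end",f(323.9,155.9,.115),"card near",f(325.2,211,.115))
for d in(.060,.063,.066): print("lips end",f(324,181.5,p[2]-d))
print("pivot end",f(240+190/2.2,100+262/2.2,p[2]-.063+.043), "ax",M[:,:2])
s=cal("scene");k=lambda x,y:(350+(x-400)/4,120+y/4)
for d in (.06,.063,.066): print([proj(s,p+M@[x,.0212,d-.0024]).round(1) for x in(.03,-.03)])
print("seen",k(652,247),k(568,247))
E
```

```text
card end [44.1 -1.7 80.3] card near [ 0.4 -0.8 80.3]
lips end [29.6 -1.5 60. ]
lips end [28.8 -1.5 63. ]
lips end [28.1 -1.6 66. ]
pivot end [17.3  0.1 20. ] ax [[ 2.42084851e-01  9.70255082e-01]
 [ 9.70255082e-01 -2.42084851e-01]
 [-3.84968611e-06 -4.12213287e-05]]
[array([414.1, 180.2]), array([392.8, 178.7])]
[array([413.9, 181. ]), array([392.7, 179.5])]
[array([413.8, 181.9]), array([392.6, 180.4])]
seen (413.0, 181.75) (392.0, 181.75)
```

```bash
python3 -m handwheel '[[0,0,-4,0,0,0,0],[0,0,-6,0,0,0,0],[0,0,-7,0,0,0,0],[0,0,-7,0,0,0,0],[0,0,-6,0,0,0,0],[0,0,-4,0,0,0,0],[0,0,-2,0,0,0,0],[0,0,0,0,0,0,0],[0,0,0,0,0,0,0],[0,0,0,0,0,0,0]]'
python3 -m handwheel '[[0,0,0,0,0,0,0],[0,0,0,0,0,0,0],[0,0,0,0,0,0,0],[0,0,0,0,0,0,0],[0,0,0,0,0,0,0],[0,0,0,0,0,0,0],[0,0,0,0,0,0,0],[0,0,0,0,0,0,0],[0,0,0,0,0,0,0],[0,0,0,0,0,0,0]]'
python3 - <<'E'
from h import *
a=snap("wrist","pics/w6.png"); b=snap("scene","pics/s6.png")
b=b[120:230,350:450]
cv2.imwrite("pics/c6.png",np.hstack([cv2.resize(a[100:300,240:420],(396,440),interpolation=cv2.INTER_CUBIC),cv2.resize(b,(400,440),interpolation=cv2.INTER_CUBIC)])[:,:,::-1])
E
```

```text
t: 13.0
tcp_pos: [0.4687, 0.304, 0.1595]
tool_rot: [0.788, 0.616, 0.0, 0.0]
force: [-0.9, 0.2, -1.3]
finger_gap: 0.299
gripper_force: 30.1
t: 14.25
tcp_pos: [0.4685, 0.304, 0.1593]
tool_rot: [0.788, 0.616, -0.0, -0.0]
force: [-0.2, -0.7, -1.4]
finger_gap: 0.298
gripper_force: 30.1
```

View pics/c6.png

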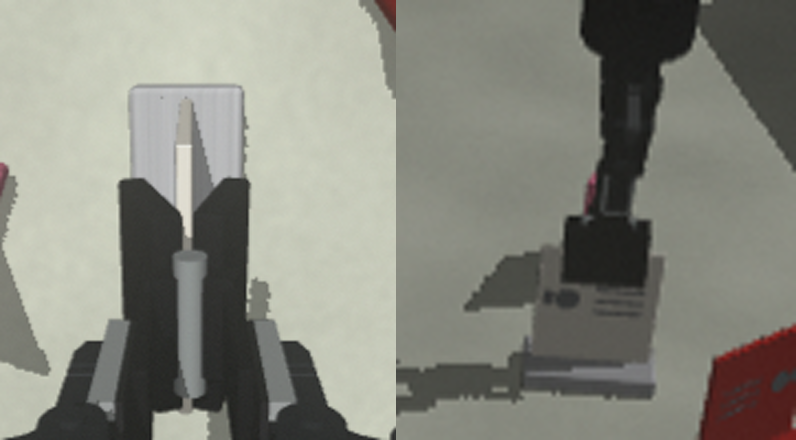

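The jaws straddle the card about 2 cm down. The card edge is centred between them at crop x≈184, the card hasn't moved, and there's no contact force.

```bash
python3 -c "
from station import manip
print(manip.sign_off())"
```

```text
the job is handed in; nothing more can be done
None
```

I handed the job in with the arm still holding the clip squeezed fully open over the middle of the tall card's top edge. By my measurements the jaws reach about 2 cm down on either side, and neither the images nor the wrist force showed any contact with the card. It took about 14 s of the 37 s allowed.

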